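Swing the hot-air nozzle over the processor and clamp it

ROBOT

A 6-joint arm with a two-finger parallel gripper is mounted at the origin on the work surface. World frame = base frame: x ahead of the robot, y to its left, z up, the work surface at z = 0. Lengths are in m, angles in rad, forces in N, time in s.
With the tool pointing down it reaches from about 0.375 to 0.975 m from the base axis. Payload 3.8 kg.
Tool frame: the origin (TCP) lies midway between the tips of the shut fingers; the grasp point (between the pads) lies 19 mm behind it; z points along the fingers, y is the line along which they close (so a half turn about z gives the same grasp; the last joint's range is limited). The gripper opens to 85 mm and grips with 20 to 120 N. Pads are 22 mm wide; open, the fingers measure 114 mm over their backs; the gripper's body (76 mm by 85 mm) begins 54 mm behind the grasp point. The pads swing forward as they close: fully open they stand 13 mm farther back than shut.
Start: joints at [1.231, 0.264, 1.604, -0, 1.274, -0.037], TCP at [0.201, 0.644, 0.231] pointing down, gripper open.
Joint ranges: [-2.63, 2.63], [-0.94, 2.18], [0.31, 2.57], [-1.31, 4.45], [0, 2.66], [-2.55, 2.55]. Speed limits (rad/s): [2.57, 2.57, 3.14, 3.14, 3.14, 3.14].

INTERFACE

Orientations are given as a rotation vector (axis times angle).
In Python, from workcell import read_state, vision, ticket gives the robot as it stands. The module is installed in compiled form; this text tells all that it offers.
- The arm moves only by the tool jog_arm, never from a script. Its arguments are lists of equal length, an entry for each row: "turn": the turn, a rotation vector about the tool's x, y, z in rad, a list of three; "delta_pos": the shift along the tool's x, y, z in m, a list of three; "gripper": the finger opening in m, from 0 to 0.0854. In form: {"turn": [[rx, ry, rz], ...], "delta_pos": [[dx, dy, dz], ...], "gripper": [gripper, ...]}. A call has 1 to 20 rows; each row shifts and turns the commanded pose from where the row before left it, along the tool's axes as they then stand; what a row does not reach is not made up. A row lasts 1/12 s, in which the tool goes at most 41.7 mm and 7.16 degrees, less where a joint would pass 70% of its speed; a pose out of reach is approached as far as the arm can. A call with a gripper value outside its range is refused whole. The fingers move at their own pace and stop on an object; "grip_force" is the grip in N (left out, the last holds). Time passes only in rows, so rows that do not move let the fingers close. It gives the time, the measured TCP pose, the force, the opening and the grip force at its end, in the units of the state.
- read_state(): the state, without advancing time (a new reading comes with each control period).
- vision.read_camera(name): name is "scene" or "side" or "wrist"; returns the picture (420x560x3 uint8, red, green, blue); there is no depth.
- vision.calibration(name): a dict with "vfov" (degrees; the focal length in pixels is half the picture's height over the tangent of half this angle, whatever the lens; pixels are square), "cx", "cy" (the principal point, pixels), "R" (3x3) and "t" (3): a world point X has camera coordinates R X + t; the wrist camera has in their place "mount" (4x4, takes a point from camera to tool coordinates, whose origin is the TCP and whose axes are the flange's). Camera axes: x right, y down, z forward; pixel columns grow to the right and rows downward; lengths in m; the calibration is good to about 2 mm. A picture is of the moment at which its call begins: read the wrist's pose just before it. calibration takes no time and is no camera call.
- ticket.finish_job(): hands the job in; it is judged then, once.
The state is a dict: "time": time; "q": joint angles; "joint_vel": joint speeds; "joint_torque": joint torques, N m; "tool_pos": TCP position; "tcp_rot": TCP orientation; "wrist_force": force on the tool from outside, world axes, zero at the start; "torque": the same for the moment, N m; "width": opening from 0.0 (shut) to 1.0 (fully open); "grip_force": force on a finger pad.
Only numpy, scipy, OpenCV 4.12 (cv2) and the standard library are available. Lean on these libraries where they do the work, as an engineer would, in place of code of your own. Each camera call takes 0.05 s, during which the arm holds its last target. There are 200 camera calls.

TASK

Pushing with a fingertip only, swing the arm of the rework stand round until its hot-air nozzle stands centred over the large square processor in the metal frame on the circuit board, let it come to rest there, and then push the clamping lever on top of the column clockwise, seen from above, all the way round to its stop. The nozzle must still be centred at the end. Push from one side, never with a finger on each side of the arm or the lever, do not touch the board, and leave the loose things lying where they are.

Things in the scene. Friction and masses are not known exactly. Their poses are not given: they have to be found in the camera images.
- column_axis (a point): point on the vertical axis of the steel column (36 mm thick) of the rework stand, at the column's top, 146 mm above the table. The swing arm and the clamping lever both turn about this axis. The stand (round foot 100 mm wide) is fixed to the table.
- swing_arm (a joint): turn of the swing arm about the column, rad, -1.4 to 1.4; grows anticlockwise seen from above. The arm is a black hub (56 mm wide) round the column, a level bar (see bar_mid) and a round head with the nozzle. It stays where it is left; about 2 N on the bar turns it. It starts well to the right of the processor as seen from the robot, and is pushed clockwise.
- nozzle_tip (a point): middle of the lower end of the square steel hot-air nozzle (24 x 24 mm), 83 mm above the table, 150 mm from the column's axis, under the arm's round head (36 mm wide, 93 to 135 mm above the table).
- bar_mid (a point): point on the centre line of the arm's level aluminium bar, 90 mm from the column's axis, 115 mm above the table. The bar is 14 mm wide and 20 mm high (105 to 125 mm above the table) and runs bare from 28 to 132 mm from the axis. Its x axis points along the bar towards the column, z up.
- clamp_lever (a joint): turn of the clamping lever on top of the column, rad: 0 open, 1.2 at its stop (clamped); grows clockwise seen from above. It starts at 0 to 0.4, pointing roughly to the robot's left, is pushed away from the robot, and stays where it is left; 2 to 3 N moves it. It does not itself hold the arm: the arm's friction does.
- lever_mid (a point): point on the centre line of the black clamping lever, 55 mm from the column's axis, 158 mm above the table; y axis outwards along the lever, z up. The lever is a bar 12 mm wide, 14 mm high (151 to 165 mm above the table), ending 73 mm from the axis in an upright round knob 18 mm wide (149 to 167 mm above the table).
- board: the preheater (a dark box 150 x 200 mm, 38 mm high) with the blue circuit board (140 x 190 mm, top 54 mm above the table) on it, fixed, on the robot's side of the column. Its origin lies on the column's axis at table height; its x axis points from the processor to the column.
- chip_center (a point): middle of the top of the large square processor (36 mm square, in a bare metal frame 46 mm square, the largest chip on the board), 59 mm above the table and 150 mm from the column's axis, so that the nozzle can stand right over it.
- heat_sink: loose finned aluminium heat sink, 24 x 24 x 13 mm, lying on the circuit board; origin under its centre
- spare_nozzle: loose steel spare nozzle standing on the table by the stand, 32 mm wide, 36 mm tall; origin under its centre
- flux_jar: loose white jar with black lid standing by the stand, 42 mm wide, 45 mm tall; origin under its centre
- solder_spool: loose spool of solder on the table, 48 mm wide, 36 mm tall; origin under its centre
- screwdriver: loose screwdriver, 170 mm long, lying on the table
- screw_tray: loose aluminium tray, 100 x 70 x 22 mm, on the table; origin under its centre
- tweezers: loose steel tweezers, 125 mm long, lying on the table

How it is judged:
By the outcome, as a careful person would: the job done as asked, in the order asked, and still so for the second after the job is handed in, with the robot touching nothing.
It also fails if it takes over 58 s, if anything falls off the work surface, if the arm or the gripper's body presses on something with over 40 N, if the wrist force passes 120 N, or if a joint passes its speed limit or range.

## Working session

There is one attempt and no reset: what is moved stays moved. The work goes in short steps, Python scripts to look and compute and a tool call to move; the robot and the scene stay as the last step left them, time stands still between calls to the robot, and variables do not carry over. Pictures are saved under pics/ and viewed, at most 10 in all, crops included, and the job is handed in when it is done.

Besides the shell and the picture viewer there is one more tool, called as a command line: name --argument value ..., lists and objects as JSON in quotes. jog_arm: Moves the arm, as the interface text tells. Its arguments: {"type":"object","properties":{"turn":{"type":"array","items":{"type":"array","items":{"type":"number"}}},"delta_pos":{"type":"array","items":{"type":"array","items":{"type":"number"}}},"gripper":{"type":"array","items":{"type":"number"}},"grip_force":{"type":"number"}},"required":["turn","delta_pos","gripper"]}

```bash
mkdir -p pics; python3 - <<'E'
from workcell import read_state, vision
import cv2,numpy as np
s=read_state();print(s['time'],s['tool_pos'],s['tcp_rot'],s['width'])
for n in ['scene','side','wrist']:
    im=vision.read_camera(n);np.save(f'pics/{n}0.npy',im);cv2.imwrite(f'pics/{n}0.png',im[:,:,::-1])
    print(n,{k:np.round(v,4).tolist() for k,v in vision.calibration(n).items()})
a=cv2.imread('pics/scene0.png');b=cv2.imread('pics/side0.png')
E
```

```text
0.0 [0.20099418 0.64360777 0.22996645] [-0.47363277 -3.10524464  0.00343855] 0.9995586816491786
scene {'vfov': 42.6534, 'cx': 279.2568, 'cy': 212.5134, 'R': [[0.6467, 0.7626, 0.0122], [0.6474, -0.5404, -0.5375], [-0.4033, 0.3555, -0.8432]], 't': [-0.376, -0.2842, 1.7757]}
side {'vfov': 54.3972, 'cx': 287.8545, 'cy': 207.2681, 'R': [[0.7577, -0.6523, -0.019], [-0.5231, -0.5898, -0.6152], [0.3901, 0.4761, -0.7881]], 't': [-0.3994, 0.3689, 1.0415]}
wrist {'vfov': 60.3513, 'cx': 283.36, 'cy': 203.5549, 'mount': [[-0.0009, -0.9621, -0.2728, 0.069], [1.0, -0.0006, -0.0011, -0.0005], [0.0009, -0.2728, 0.9621, -0.1425], [0.0, 0.0, 0.0, 1.0]]}
```

View pics/scene0.png

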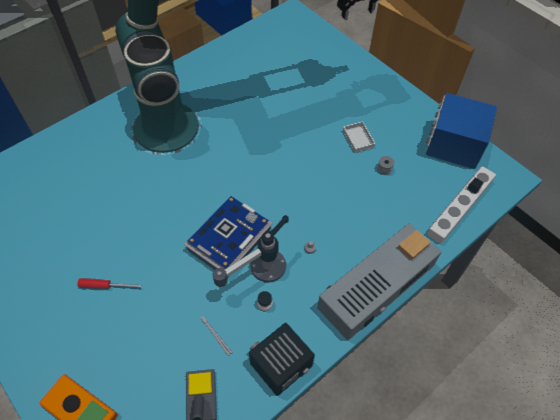

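View pics/side0.png

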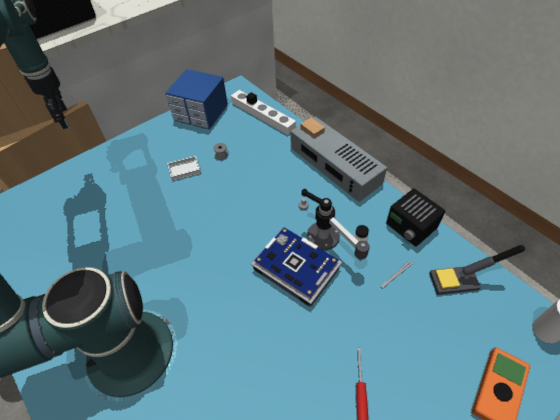

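The scene and side views show the board with the chip frame at (227,228) scene and (294,261) side. The column top is at about (268,240) and (325,203), the head at (221,277) and (362,250), and the lever knob at (285,219) and (305,193). Next I'll zoom in on both.

```bash
python3 - <<'E'
import cv2,numpy as np
a=cv2.imread('pics/scene0.png')[190:300,180:320];b=cv2.imread('pics/side0.png')[175:310,240:380]
cv2.imwrite('pics/za.png',cv2.resize(a,None,fx=5,fy=5,interpolation=cv2.INTER_CUBIC))
cv2.imwrite('pics/zb.png',cv2.resize(b,None,fx=4.4,fy=4.4,interpolation=cv2.INTER_CUBIC))
E
```

```text
(no output)
```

View pics/za.png

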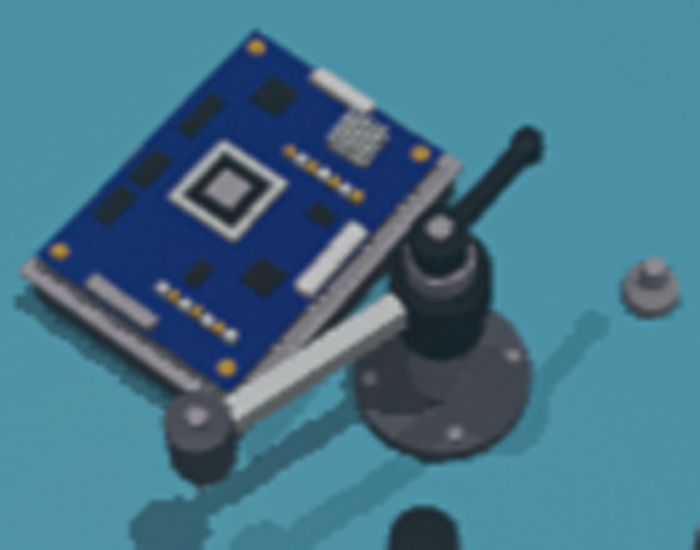

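View pics/zb.png

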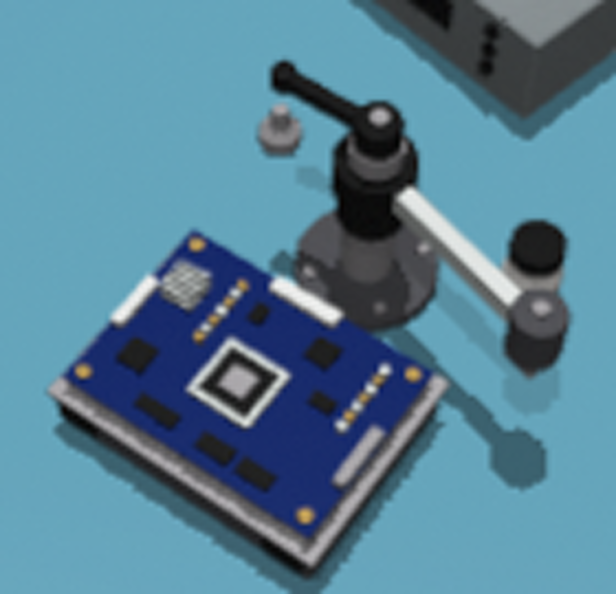

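In these zooms the chip is at (229,190) scene and (239,381) side. The lever hub dot is at (440,227) and (380,116), the head dot at (197,415) and (541,307), and the knob at (527,145) and (284,75). I'll triangulate from those.

```bash
cat > h.py <<'E'
import numpy as np
from workcell import vision, read_state
from scipy.spatial.transform import Rotation as Ro
def cam(n,pose=None):
    c=vision.calibration(n);f=210/np.tan(np.radians(c['vfov'])/2)
    if n!='wrist': R=np.array(c['R']).T; o=-R@np.array(c['t'])
    else:
        M=np.array(c['mount']);Rt=Ro.from_rotvec(pose[1]).as_matrix()
        R=Rt@M[:3,:3];o=Rt@M[:3,3]+np.array(pose[0])
    return f,c['cx'],c['cy'],R,o
def ray(C,u,v):
    f,cx,cy,R,o=C;d=R@np.array([(u-cx)/f,(v-cy)/f,1]);return o,d/np.linalg.norm(d)
def plane(C,u,v,z):
    o,d=ray(C,u,v);return o+d*(z-o[2])/d[2]
def tri(rays):
    A=sum(np.eye(3)-np.outer(d,d) for o,d in rays);b=sum((np.eye(3)-np.outer(d,d))@o for o,d in rays)
    p=np.linalg.solve(A,b);return p,[np.linalg.norm(np.cross(p-o,d)) for o,d in rays]
def proj(C,X):
    f,cx,cy,R,o=C;c=R.T@(np.array(X)-o);return c[:2]/c[2]*f+[cx,cy]
E
python3 - <<'E'
from h import *
S,D=cam('scene'),cam('side')
P={'chip':((229,190),(239,381)),'lev':((440,227),(380,116)),'head':((197,415),(541,307)),'knob':((527,145),(284,75)),
'h1':((256,47),(83,371)),'h2':((420,153),(196,244)),'h3':((227,367),(413,374)),'h4':((60,250),(305,515))}
for k,(a,b) in P.items():
    p,e=tri([ray(S,180+a[0]/5-.4,190+a[1]/5-.4),ray(D,240+b[0]/4.4-.4,175+b[1]/4.4-.4)])
    P[k]=p;print(k,np.round(p,4),np.round(e,4))
ang=lambda v:(np.degrees(np.arctan2(v[1],v[0])),np.hypot(v[0],v[1]))
for k in ['chip','head','knob']: print(k,ang(P[k]-P['lev']))
print('board x',ang(P['h2']-P['h1']),ang(P['h3']-P['h4']),ang(P['h2']-P['h3']))
print((P['h1']+P['h2']+P['h3']+P['h4'])/4, plane(cam('scene'),180+650/5,190+290/5,.01))
E
```

```text
chip [ 0.4657 -0.0998  0.0552] [0.001 0.001]
lev [ 0.6118 -0.0667  0.1703] [0.0007 0.0007]
head [ 0.6023 -0.2162  0.1365] [0.0008 0.0008]
knob [0.5969 0.0048 0.1576] [0.0012 0.0012]
h1 [ 0.3972 -0.0281  0.0527] [0.0013 0.0013]
h2 [ 0.5143 -0.0012  0.0532] [0.0012 0.0012]
h3 [ 0.5524 -0.1673  0.0529] [0.0008 0.0008]
h4 [ 0.4355 -0.1941  0.0527] [0.0008 0.0008]
chip (np.float64(-167.2474451717008), np.float64(0.14979791072857337))
head (np.float64(-93.63364221622363), np.float64(0.1498603812530493))
knob (np.float64(101.75997895635028), np.float64(0.07300384713409798))
board x (np.float64(12.938636446012302), np.float64(0.12016809513504922)) (np.float64(12.887814593805057), np.float64(0.12000385136570588)) (np.float64(102.93869594704272), np.float64(0.17048734521197562))
[ 0.47483689 -0.09764982  0.05288744] [0.64967373 0.05620216 0.01      ]
```

jog_arm --turn '[[0,0,0],[0,0,0],[0,0,0],[0,0,0],[0,0,0],[0,0,0],[0,0,0],[0,0,0],[0,0,0],[0,0,0],[0,0,0],[0,0,0],[0,0,0],[0,0,0],[0,0,0],[0,0,0],[0,0,0],[0,0,0],[0,0,0],[0,0,0]]' --delta_pos '[[-0.0276,-0.0271,-0.001],[-0.0276,-0.0271,-0.001],[-0.0276,-0.0271,-0.001],[-0.0276,-0.0271,-0.001],[-0.0276,-0.0271,-0.001],[-0.0276,-0.0271,-0.001],[-0.0276,-0.0271,-0.001],[-0.0276,-0.0271,-0.001],[-0.0276,-0.0271,-0.001],[-0.0276,-0.0271,-0.001],[-0.0276,-0.0271,-0.001],[-0.0276,-0.0271,-0.001],[-0.0276,-0.0271,-0.001],[-0.0276,-0.0271,-0.001],[-0.0276,-0.0271,-0.001],[-0.0276,-0.0271,-0.001],[-0.0276,-0.0271,-0.001],[-0.0276,-0.0271,-0.001],[-0.0276,-0.0271,0],[0,0,0]]' --gripper '[0,0,0,0,0,0,0,0,0,0,0,0,0,0,0,0,0,0,0,0]'

```text
time: 1.82
tool_pos: [0.5507, -0.0093, 0.2491]
tcp_rot: [0.481, 3.102, -0.005]
wrist_force: [1.8, 0.1, 0.9]
width: 0.001
grip_force: 0.0
```

```bash
cat >> h.py <<'E'
COL=np.array([.6118,-.0667])
e=lambda a:np.array([np.cos(np.radians(a)),np.sin(np.radians(a))])
def togo(xyz,phi):
    s=read_state();R=Ro.from_rotvec(s['tcp_rot']).as_matrix()
    x=np.append(e(phi),0);G=np.c_[x,np.cross([0,0,-1],x),[0,0,-1]]
    print('t',s['time'],'pos',np.round(s['tool_pos'],4),'yaw',np.degrees(np.arctan2(R[1,0],R[0,0])),'F',np.round(s['wrist_force'],2),'w',s['width'],'q',np.round(s['q'],2))
    print('tool delta',np.round(R.T@(np.array(xyz)-s['tool_pos']),4),'turn',np.round(Ro.from_matrix(R.T@G).as_rotvec(),4))
E
python3 - <<'E'
from h import *
p=COL+.105*e(-93.6)+.034*e(-3.6)
togo([*p,.25],176.4)
S,W=cam('scene'),None
s=read_state();im=vision.read_camera('wrist');np.save('pics/w1.npy',im)
import cv2;cv2.imwrite('pics/w1.png',im[:,:,::-1])
E
```

```text
t 1.8167 pos [ 0.5507 -0.0093  0.2491] yaw 162.36694026788734 F [1.78 0.06 0.89] w 0.0010938167309420838 q [-0.06  0.02  1.85 -0.    1.27 -1.32]
tool delta [-0.134  -0.1298 -0.0002] turn [-0.0029  0.0022 -0.2449]
```

jog_arm --turn '[[0,0,0],[0,0,0],[0,0,0],[0,0,0],[0,0,0],[-0.003,0.002,-0.1225],[0,0,-0.1225],[0,0,0]]' --delta_pos '[[-0.0268,-0.026,0],[-0.0268,-0.026,0],[-0.0268,-0.026,0],[-0.0268,-0.026,0],[-0.0268,-0.026,0],[0,0,0],[0,0,0],[0,0,0]]' --gripper '[0,0,0,0,0,0,0,0]'

```text
time: 2.53
tool_pos: [0.6372, -0.167, 0.2484]
tcp_rot: [-0.086, -3.137, -0.007]
wrist_force: [0.3, -0.0, 0.6]
width: 0.001
grip_force: 0.0
```

```bash
python3 - <<'E'
from h import *
p=COL+.105*e(-93.6)+.034*e(-3.6)
togo([*p,.11],176.4)
import cv2
im=vision.read_camera('wrist');cv2.imwrite('pics/w2.png',im[:,:,::-1])
E
```

```text
t 2.5333 pos [ 0.6372 -0.167   0.2484] yaw 176.84725030395785 F [ 0.33 -0.01  0.58] w 0.0009503871890431077 q [-0.3   0.23  1.62  0.    1.3  -1.81]
tool delta [-0.0028 -0.0071  0.1384] turn [ 0.0043 -0.0031  0.0078]
```

View pics/w2.png

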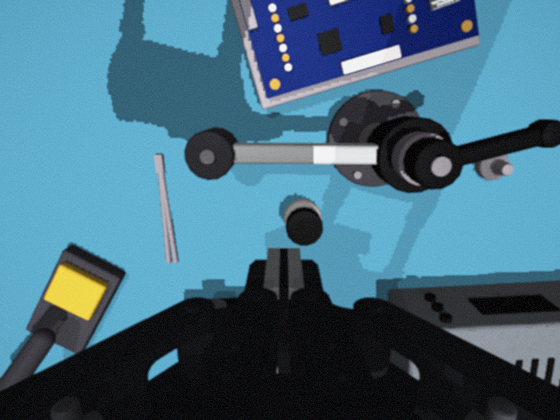

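The wrist view shows the bar along row 153, with the head dot at (206,157) and the lever hub dot at (441,167). The shut fingers are at (284,275) on the correct side of the bar, and the jar is below them. I'll go down and cross-check the column position.

jog_arm --turn '[[0.004,-0.003,0.008],[0,0,0],[0,0,0],[0,0,0],[0,0,0],[0,0,0]]' --delta_pos '[[-0.003,-0.007,0.01],[0,0,0.032],[0,0,0.032],[0,0,0.032],[0,0,0.032],[0,0,0]]' --gripper '[0,0,0,0,0,0]'

```text
time: 3.08
tool_pos: [0.6341, -0.1723, 0.1025]
tcp_rot: [-0.106, -3.128, -0.004]
wrist_force: [-0.9, 0.1, -0.8]
width: -0.002
grip_force: 0.0
```

```bash
python3 - <<'E'
from h import *
p=COL+.105*e(-93.6)+.018*e(-3.6)
togo([*p,.11],176.4)
C=cam('wrist',([.6372,-.167,.2484],[-.086,-3.137,-.007]))
print(plane(C,441,167,.1703),plane(C,206,157,.1365))
E
```

```text
t 3.0833 pos [ 0.6341 -0.1723  0.1025] yaw 176.13665434987405 F [-0.86  0.09 -0.82] w -0.0015987123304103095 q [-0.3   0.34  1.75 -0.    1.06 -1.81]
tool delta [ 0.011  -0.001  -0.0074] turn [ 0.0024 -0.0121 -0.0046]
[ 0.61241791 -0.06840127  0.1703    ] [ 0.60258454 -0.22010526  0.1365    ]
```

jog_arm --turn '[[0,-0.012,-0.004],[0,0,0],[0,0,0.03],[0,0,0.0524],[0,0,0.0524],[0,0,0.0524],[0,0,0.0524],[0,0,0.0524],[0,0,0.0524],[0,0,0.0524],[0,0,0.0524],[0,0,0.03],[0,0,0],[0,0,0]]' --delta_pos '[[0.005,-0.001,-0.005],[0.006,0,0],[0.0031,-0.0005,0],[0.0055,-0.0008,0],[0.0055,-0.0008,0],[0.0055,-0.0008,0],[0.0055,-0.0008,0],[0.0055,-0.0008,0],[0.0055,-0.0008,0],[0.0055,-0.0008,0],[0.0055,-0.0008,0],[0.0031,-0.0005,0],[0,0,0],[0,0,0]]' --gripper '[0,0,0,0,0,0,0,0,0,0,0,0,0,0]'

```text
time: 4.25
tool_pos: [0.5815, -0.1695, 0.1194]
tcp_rot: [0.833, 3.008, 0.003]
wrist_force: [1.5, -0.4, 1.6]
width: -0.001
grip_force: 1.0
```

```bash
python3 - <<'E'
from h import *
th=-93.6-np.degrees(.0524*8+.06)
print(th)
p=COL+.105*e(th)+.018*e(th+90)
togo([*p,.11],th-90)
s=read_state();v=s['tool_pos'][:2]-COL
print(v@e(th),v@e(th+90))
import cv2
im=vision.read_camera('wrist');cv2.imwrite('pics/w3.png',im[:,:,::-1])
E
```

```text
-121.05613754266905
t 4.25 pos [ 0.5815 -0.1695  0.1194] yaw 149.02089122917363 F [ 1.45 -0.44  1.63] w -0.0010148599008532988 q [-0.33  0.21  1.88  0.    1.03 -1.36]
tool delta [ 0.0092 -0.0013  0.0092] turn [0.0071 0.0193 0.0014]
0.1037056005916598 0.027049029971608074
```

View pics/w3.png

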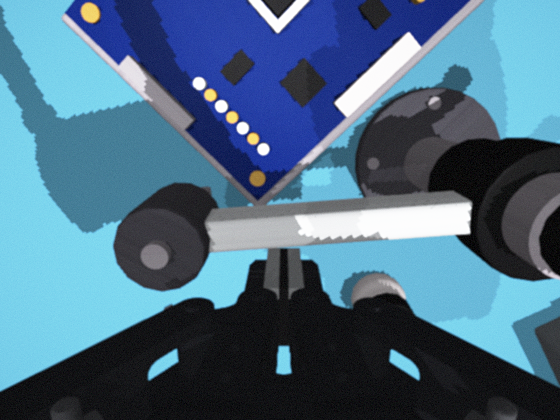

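The finger is pushing the bar: head dot at (156,255), bar edge just ahead of the finger at (284,250). The tip has risen to z .119, so I'll lower it and keep pushing.

```bash
cat >> h.py <<'E'
def theta(u,v,s=None):
    s=s or read_state();C=cam('wrist',(s['tool_pos'],s['tcp_rot']))
    p=plane(C,u,v,.1365);d=p[:2]-COL;print('head',p,'theta',np.degrees(np.arctan2(d[1],d[0])),'r',np.hypot(*d))
E
python3 - <<'E'
from h import *
theta(156,255)
togo([*(COL+.105*e(-119)+.025*e(-29)),.110],-209)
E
```

```text
head [ 0.54454244 -0.20347224  0.1365    ] theta -116.18558833512984 r 0.1524146459373843
t 4.3 pos [ 0.5814 -0.1694  0.1188] yaw 149.02548382903942 F [ 1.53 -0.88  1.43] w 0.0005873508856702029 q [-0.33  0.22  1.88  0.    1.02 -1.36]
tool delta [-0.0017 -0.0004  0.0088] turn [ 0.0066  0.0187 -0.0344]
```

jog_arm --turn '[[0.007,0.019,0],[0,0,0]]' --delta_pos '[[0,0,0.007],[0,0,0]]' --gripper '[0,0]'

```text
time: 4.47
tool_pos: [0.5801, -0.1688, 0.1084]
tcp_rot: [-0.837, -3.021, -0.0]
wrist_force: [1.5, -0.6, 0.9]
width: -0.004
grip_force: 0.9
```

jog_arm --turn '[[0,0,0.03],[0,0,0.046],[0,0,0.046],[0,0.002,0.046],[0,0,0.046],[0,0.002,0.046],[0,0,0.046],[0,0.002,0.046],[0,0,0.046],[0,0.002,0.046],[0,0,0.046],[0,0.002,0.046],[0,0,0.046],[0,0,0],[0,0,0]]' --delta_pos '[[0.0035,-0.0008,0],[0.0055,-0.0012,0.0005],[0.0055,-0.0012,0.0005],[0.0055,-0.0012,0.0005],[0.0055,-0.0011,0.0005],[0.0055,-0.0011,0.0005],[0.0055,-0.001,0.0005],[0.0055,-0.001,0.0005],[0.0055,-0.001,0.0005],[0.0055,-0.001,0.0005],[0.0055,-0.0008,0.0005],[0.0055,-0.0008,0.0005],[0.0055,-0.0008,0.0005],[0,0,0],[0,0,0]]' --gripper '[0,0,0,0,0,0,0,0,0,0,0,0,0,0,0]'

```text
time: 5.72
tool_pos: [0.5223, -0.1276, 0.1025]
tcp_rot: [-1.661, -2.645, -0.002]
wrist_force: [0.0, -0.4, -0.8]
width: 0.004
grip_force: 0.0
```

```bash
python3 - <<'E'
from h import *
th=-155
p=COL+.105*e(th)+.017*e(th+90)
togo([*p,.11],th-90)
import cv2
ims=[vision.read_camera(n) for n in('wrist','scene','side')]
cv2.imwrite('pics/w4.png',ims[0][:,:,::-1])
b=cv2.resize(np.ascontiguousarray(ims[1][190:300,180:320,::-1]),None,fx=2.86,fy=2.86,interpolation=2)
c=cv2.resize(np.ascontiguousarray(ims[2][175:285,240:380,::-1]),None,fx=2.86,fy=2.86,interpolation=2)
w=cv2.resize(ims[0][:,:,::-1],(373,280))
o=np.zeros((600,800,3),np.uint8);o[:b.shape[0],:b.shape[1]]=b;o[:c.shape[0],400:400+c.shape[1]]=c;o[318:598,:373]=w
cv2.imwrite('pics/m4.png',o);print(b.shape,c.shape)
E
```

```text
t 5.7167 pos [ 0.5223 -0.1276  0.1025] yaw 115.75250573442864 F [ 0.02 -0.36 -0.77] w 0.0038919156837666597 q [-0.29  0.13  2.01  0.01  1.01 -0.74]
tool delta [ 0.0005  0.0018 -0.0076] turn [-0.009  -0.016   0.0132]
(315, 400, 3) (315, 400, 3)
```

View pics/m4.png

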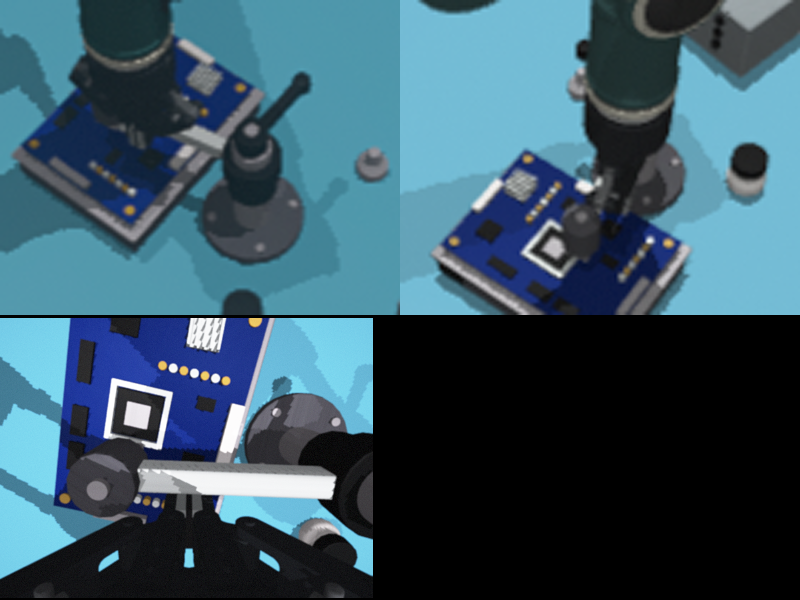

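Bottom-left (wrist): head dot at full-res (145,258), chip centre (205,146), bar still short of the chip. In the side crop the head dot is at about (582,211).

```bash
python3 - <<'E'
from h import *
import cv2
s=read_state();theta(145.5,258,s)
C=cam('wrist',(s['tool_pos'],s['tcp_rot']));p=plane(C,205,146,.059);d=p[:2]-COL;print('chip',p,np.degrees(np.arctan2(d[1],d[0])),np.hypot(*d))
p=plane(cam('side'),240+182/2.86-.4,175+211/2.86-.4,.1365);d=p[:2]-COL;print('side head',p,np.degrees(np.arctan2(d[1],d[0])),np.hypot(*d))
v=s['tool_pos'][:2]-COL
for t in(-150,-153,-156):print(t,v@e(t),v@e(t+90))
E
```

```text
head [ 0.47367438 -0.13085149  0.1365    ] theta -155.08781371267094 r 0.15229609889327378
chip [ 0.46511719 -0.10330403  0.059     ] -165.98826853766965 0.15118102405251704
side head [ 0.4780902  -0.12222884  0.1365    ] -157.4471955272763 0.1447817785489585
-150 0.1078603914003641 0.00833790026315432
-153 0.10727620049926137 0.013971450185300096
-156 0.10639797298926744 0.019566705333631553
```

jog_arm --turn '[[-0.009,-0.014,0.01],[0,0,0.035],[0,0,0.035],[0,0,0.035],[0,0,0.025],[0,0,0.015],[0,0,0],[0,0,0]]' --delta_pos '[[0.0005,0.001,-0.005],[0.0037,-0.0006,0],[0.0037,-0.0006,0],[0.0037,-0.0006,0],[0.0026,-0.0004,0],[0.0016,-0.0002,0],[0,0,0],[0,0,0]]' --gripper '[0,0,0,0,0,0,0,0]'

```text
time: 6.53
tool_pos: [0.5162, -0.1139, 0.1086]
tcp_rot: [1.872, 2.521, 0.003]
wrist_force: [1.0, -0.7, 0.6]
width: 0.0
grip_force: 0.5
```

```bash
python3 - <<'E'
from h import *
import cv2
th=-163
togo([*(COL+.105*e(th)+.0175*e(th+90)),.11],th-90)
s=read_state();v=s['tool_pos'][:2]-COL
for t in(-160,-163,-166):print(t,v@e(t),v@e(t+90))
w=vision.read_camera('wrist');cv2.imwrite('pics/w5.png',w[:,:,::-1])
b=vision.read_camera('side')
o=np.zeros((420,800,3),np.uint8);o[:,:400]=w[:,:400,::-1]
o[:,400:]=cv2.resize(np.ascontiguousarray(b[210:294,260:340,::-1]),(400,420),interpolation=2)
cv2.imwrite('pics/m5.png',o)
E
```

```text
t 6.5333 pos [ 0.5162 -0.1139  0.1086] yaw 106.80578290438588 F [ 1.   -0.66  0.59] w 2.015188010686938e-05 q [-0.27  0.1   2.04  0.    1.   -0.56]
tool delta [-0.0003  0.0003 -0.0014] turn [ 0.0023 -0.0001 -0.0034]
-160 0.10601629629681251 0.011675365264880213
-163 0.10525996324166578 0.017207828826585995
-166 0.10421511994380397 0.02269312692557962
```

View pics/m5.png

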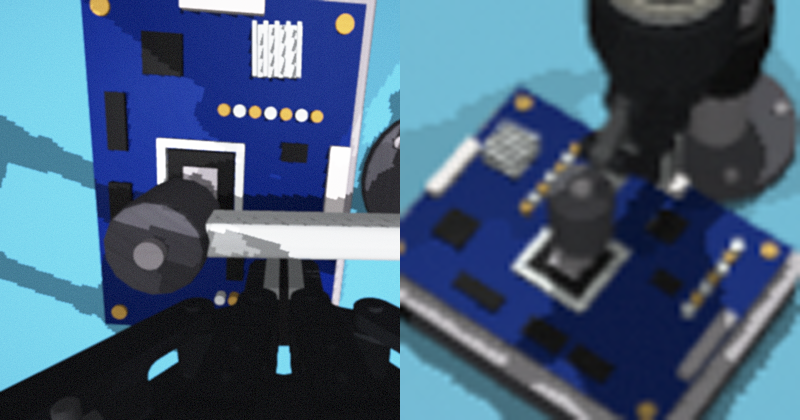

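Wrist: head dot (148,255); board holes (100,7), (345,23), (120,312). Side crop: head dot (582,187), nozzle over the frame's near-right part.

```bash
python3 - <<'E'
from h import *
s=read_state();C=cam('wrist',(s['tool_pos'],s['tcp_rot']));D=cam('side')
theta(148,255,s)
h=[plane(C,u,v,.054)[:2] for u,v in((345,23),(100,7),(120,312))]
print(np.round(h,4))   # h2, h1, h4
m=(h[0]+h[2])/2; x=(h[0]-h[1]);y=h[1]-h[2];print('yaw',np.degrees(np.arctan2(x[1],x[0])),np.degrees(np.arctan2(y[1],y[0]))-90,np.hypot(*x),np.hypot(*y),'centre',m)
chip=m-.0094*y/np.hypot(*y)@np.array([[0,1],[-1,0]]) ; print(chip)
hs,ws=[(420/84),(400/80)]
p=plane(D,260+182/5-.4,210+187/5-.4,.1365);d=p[:2]-COL;print('side head',p,np.degrees(np.arctan2(d[1],d[0])),np.hypot(*d))
E
```

```text
head [ 0.46613773 -0.11045792  0.1365    ] theta -163.27938204265178 r 0.15209290532598574
[[ 0.5147 -0.0038]
 [ 0.3971 -0.0318]
 [ 0.4354 -0.1979]]
yaw 13.362867643357179 12.974632225994299 0.12084408441326874 0.17053199763992466 centre [ 0.47503008 -0.10087553]
[ 0.48419009 -0.09876505]
side head [ 0.46677717 -0.10662518  0.1365    ] -164.60762615298154 0.15041822040102265
```

jog_arm --turn '[[0,0,0.014],[0,0,0.014],[0,0,0.014],[0,0,0],[0,0,0],[0,0,0],[0,0,0]]' --delta_pos '[[0.0015,-0.0002,0],[0.0015,-0.0002,0],[0.0015,-0.0002,0],[0,0,0],[0,0,0],[0,0,0],[0,0,0]]' --gripper '[0,0,0,0,0,0,0]'

```text
time: 7.22
tool_pos: [0.5139, -0.1096, 0.1081]
tcp_rot: [1.926, 2.482, 0.003]
wrist_force: [1.6, -1.2, 0.8]
width: -0.001
grip_force: 0.6
```

```bash
python3 - <<'E'
from h import *
import cv2
th=-167.1
togo([*(COL+.105*e(th)+.0175*e(th+90)),.11],th-90)
s=read_state();v=s['tool_pos'][:2]-COL
for t in(-164,-166,-168):print(t,v@e(t),v@e(t+90))
# head dot: bright-ish grey blob by template around predicted place, both views
w=vision.read_camera('wrist');b=vision.read_camera('side')
np.save('pics/w6.npy',w);np.save('pics/b6.npy',b)
g=cv2.cvtColor(w,cv2.COLOR_RGB2GRAY)[225:285,115:185]
c=cv2.HoughCircles(cv2.GaussianBlur(g,(5,5),1),cv2.HOUGH_GRADIENT,1,20,param1=60,param2=12,minRadius=10,maxRadius=22)
print(c+np.array([115,225,0]) if c is not None else c)
if c is not None:
    global_=COL.copy();import h;h.COL=COL+[0,-.003];h.theta(c[0,0,0]+115,c[0,0,1]+225,s)
E
```

```text
t 7.2167 pos [ 0.5139 -0.1096  0.1081] yaw 104.37029709927282 F [ 1.58 -1.16  0.77] w -0.0008257631230387827 q [-0.26  0.09  2.04  0.    1.   -0.51]
tool delta [ 0.0025  0.     -0.0019] turn [ 0.0014 -0.0009  0.0257]
-164 0.10590950671746052 0.014290738194668409
-166 0.10534624993704621 0.01797822114353256
-168 0.10465464497842941 0.02164380039926597
[[[147.5        255.5         13.80000019]]]
head [ 0.4642314  -0.10408533  0.1365    ] theta -166.88340985890537 r 0.15152175670455617
```

jog_arm --turn '[[0,0,0],[0,0,0],[0,0,0],[0,0,0],[0,0,0],[0,0,0],[0,0,0],[0,0,0],[0,0,0],[0,0,0],[0,0,0]]' --delta_pos '[[-0.006,0,0],[-0.015,0,0],[-0.02,0,0],[0,0,-0.035],[0,0,-0.035],[0,0,-0.035],[-0.02,0,-0.035],[-0.04,0,0],[-0.04,0,0],[0,0,0],[0,0,0]]' --gripper '[0,0,0,0,0,0,0,0,0,0,0]'

```text
time: 8.23
tool_pos: [0.5486, -0.2491, 0.2475]
tcp_rot: [-1.93, -2.478, -0.002]
wrist_force: [-0.1, 0.2, -0.5]
width: 0.005
grip_force: 0.0
```

```bash
python3 - <<'E'
from h import *
import cv2
togo([*(COL+.048*e(101.8)+.04*e(191.8)),.25],191.8)
w=vision.read_camera('wrist');np.save('pics/w7.npy',w)
b=vision.read_camera('side');np.save('pics/b7.npy',b);a=vision.read_camera('scene');np.save('pics/a7.npy',a)
o=np.zeros((600,800,3),np.uint8)
o[:300,:400]=cv2.resize(w[:,:,::-1],(400,300))
o[300:,:400]=cv2.resize(np.ascontiguousarray(b[200:275,260:360,::-1]),(400,300),interpolation=2)
o[300:,400:]=cv2.resize(np.ascontiguousarray(a[195:270,190:290,::-1]),(400,300),interpolation=2)
cv2.imwrite('pics/m7.png',o)
E
```

```text
t 8.2333 pos [ 0.5486 -0.2491  0.2475] yaw 104.17066846499601 F [-0.05  0.24 -0.5 ] w 0.004515329993074579 q [-0.47  0.12  1.75  0.    1.28 -0.72]
tool delta [ 0.211   0.068  -0.0022] turn [ 1.6000e-03 -6.0000e-04 -1.5294e+00]
```

View pics/m7.png

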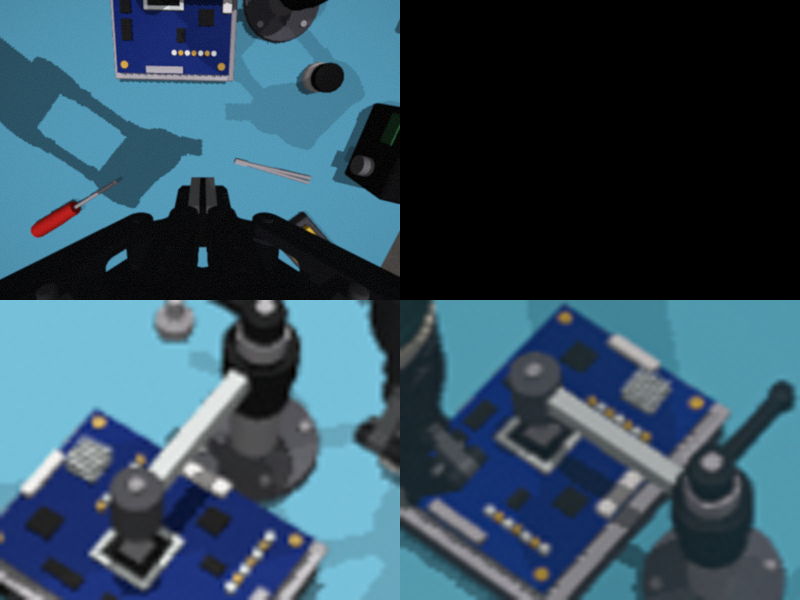

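Both views show the nozzle over the frame. Head dot: side crop (137,184)/4, scene crop (134,69)/4. Next, sub-pixel centroids and a triangulation.

```bash
python3 - <<'E'
from h import *
import cv2
S,D=cam('scene'),cam('side');a=np.load('pics/a7.npy');b=np.load('pics/b7.npy')
def cen(im,u,v,r=5):
    u,v=int(round(u)),int(round(v));g=im[v-r:v+r+1,u-r:u+r+1].astype(float).mean(2)
    yy,xx=np.mgrid[-r:r+1,-r:r+1];wt=np.clip(g-(g[r-1:r+2,r-1:r+2].max()*.5+np.median(g)*.5),0,None)*(np.hypot(xx,yy)<=3.5)
    return u+(wt*xx).sum()/wt.sum(),v+(wt*yy).sum()/wt.sum()
def tp(pa,pb):
    pa,pb=cen(a,*pa),cen(b,*pb);p,e_=tri([ray(S,*pa),ray(D,*pb)]);print(np.round(pa,2),np.round(pb,2),np.round(p,4),np.round(e_,4));return p
H=tp((190+33.5-.4,195+17.25-.4),(260+34.25-.4,200+46-.4))
L=tp((190+77.75-.4,195+40.5-.4),(260+66.75-.4,200+1.75-.4))
for c in (L[:2],COL):
    d=H[:2]-c;print(np.degrees(np.arctan2(d[1],d[0])),np.hypot(*d))
E
```

```text
[222.92 211.92] [293.63 245.49] [ 0.4651 -0.1002  0.1367] [0.001 0.001]
[267.48 234.99] [325.84 200.96] [ 0.6115 -0.0667  0.1704] [0.0009 0.0009]
-167.09110802167345 0.15020012652316025
-167.12048294562155 0.15044649562969306
```

The nozzle is within about 1 mm of the chip centre. On to the lever.

jog_arm --turn '[[0,0,0],[0,0,0],[0,0,0],[0,0,0],[0,0,0],[0,0,0],[0,0,-0.1176],[0,0,-0.1176],[0,0,-0.1176],[0,0,-0.1176],[0,0,-0.1176],[0,0,-0.1176],[0,0,-0.1176],[0,0,-0.1176],[0,0,-0.1176],[0,0,-0.1176],[0,0,-0.1176],[0,0,-0.1176],[0,0,-0.1176],[0,0,0]]' --delta_pos '[[0.0352,0.0113,0],[0.0352,0.0113,0],[0.0352,0.0113,0],[0.0352,0.0113,0],[0.0352,0.0113,0],[0.0352,0.0113,0],[0,0,0],[0,0,0],[0,0,0],[0,0,0],[0,0,0],[0,0,0],[0,0,0],[0,0,0],[0,0,0],[0,0,0],[0,0,0],[0,0,0],[0,0,0],[0,0,0]]' --gripper '[0,0,0,0,0,0,0,0,0,0,0,0,0,0,0,0,0,0,0,0]'

```text
time: 10.05
tool_pos: [0.5612, -0.0239, 0.248]
tcp_rot: [-0.335, 3.123, 0.002]
wrist_force: [-0.1, -0.5, 0.9]
width: -0.005
grip_force: 0.0
```

```bash
python3 - <<'E'
from h import *
togo([*(COL+.048*e(101.8)+.04*e(191.8)),.155],191.8)
E
```

```text
t 10.05 pos [ 0.5612 -0.0239  0.248 ] yaw -167.77287879098293 F [-0.13 -0.51  0.92] w -0.004578377880326239 q [-0.09  0.04  1.83  0.    1.27 -1.87]
tool delta [-0.0007 -0.0044  0.093 ] turn [0.0012 0.0008 0.0075]
```

jog_arm --turn '[[0,0,0.007],[0,0,0],[0,0,0],[0,0,0],[0,0,0]]' --delta_pos '[[-0.0007,-0.006,0],[0,0,0.033],[0,0,0.033],[0,0,0.027],[0,0,0]]' --gripper '[0,0,0,0,0]'

```text
time: 10.47
tool_pos: [0.559, -0.0301, 0.1487]
tcp_rot: [0.311, -3.116, -0.005]
wrist_force: [-1.2, 0.3, -1.5]
width: 0.003
grip_force: 0.0
```

jog_arm --turn '[[0,0,0],[0,0,0],[0,0,0],[0,0,0],[0,0,0]]' --delta_pos '[[-0.006,0,0],[-0.006,0,0],[-0.006,0,0],[-0.005,0,0],[0,0,0]]' --gripper '[0,0,0,0,0]'

```text
time: 10.88
tool_pos: [0.5889, -0.026, 0.1575]
tcp_rot: [-0.316, 3.121, 0.0]
wrist_force: [-0.3, 0.8, -0.3]
width: -0.004
grip_force: 0.0
```

```bash
python3 - <<'E'
from h import *
togo([*(COL+.046*e(101.8)+.017*e(191.8)),.156],191.8)
E
```

```text
t 10.8833 pos [ 0.5889 -0.026   0.1575] yaw -168.43724585704953 F [-0.32  0.77 -0.28] w -0.0036875712202645928 q [-0.09  0.16  1.87  0.    1.11 -1.86]
tool delta [0.0029 0.0014 0.0015] turn [-0.0003  0.0047 -0.0041]
```

jog_arm --turn '[[0,0.004,0.03],[0,0,0.05],[0,0,0.05],[0,0,0.05],[0,0,0.05],[0,0,0.05],[0,0,0.05],[0,0,0.05],[0,0,0.05],[0,0,0.05],[0,0,0.05],[0,0,0.05],[0,0,0.05],[0,0,0],[0,0,0]]' --delta_pos '[[-0.001,0.001,0.003],[-0.0024,0.0009,0],[-0.0024,0.0009,0],[-0.0024,0.0009,0],[-0.0024,0.0009,0],[-0.0024,0.0009,0],[-0.0024,0.0009,0],[-0.0024,0.0009,0],[-0.0024,0.0009,0],[-0.0024,0.0009,0],[-0.0024,0.0009,0],[-0.0024,0.0009,0],[-0.0024,0.0009,0],[0,0,0],[0,0,0]]' --gripper '[0,0,0,0,0,0,0,0,0,0,0,0,0,0,0]'

```text
time: 12.13
tool_pos: [0.617, -0.0173, 0.1528]
tcp_rot: [-0.665, -3.068, 0.0]
wrist_force: [-2.3, -0.9, 0.5]
width: 0.0
grip_force: 0.7
```

```bash
python3 - <<'E'
from h import *
import cv2
l=101.8-np.degrees(.63)
togo([*(COL+.046*e(l)+.017*e(l+90)),.156],l+90)
w=vision.read_camera('wrist');a=vision.read_camera('scene')
o=np.zeros((420,800,3),np.uint8);o[:300,:400]=cv2.resize(w[:,:,::-1],(400,300));o[:300,400:]=cv2.resize(np.ascontiguousarray(a[195:270,215:315,::-1]),(400,300),interpolation=2)
cv2.imwrite('pics/m8.png',o)
E
```

```text
t 12.1333 pos [ 0.617  -0.0173  0.1528] yaw 155.53534972005951 F [-2.28 -0.87  0.53] w 2.6522928893602896e-05 q [-0.07  0.22  1.81  0.    1.12 -1.21]
tool delta [ 0.0014 -0.0012 -0.0032] turn [-0.0007 -0.002  -0.0029]
```

View pics/m8.png

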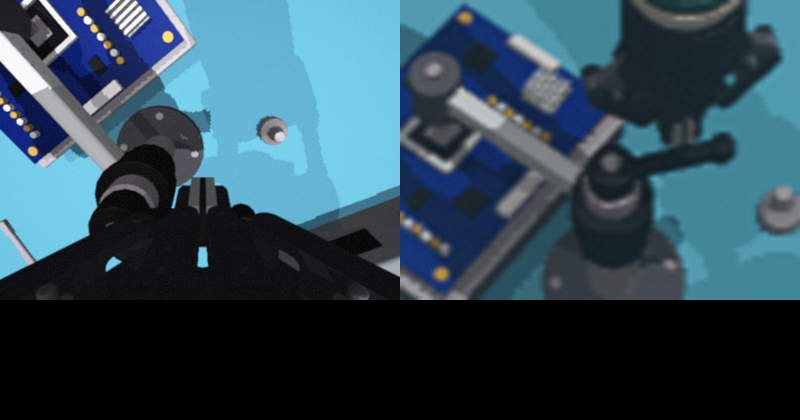

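The scene view shows the finger on the robot's side of the lever, which is about halfway round (knob near crop (722,148)), with the arm unmoved. That was my tenth picture, so from here I'll work from numbers only.

jog_arm --turn '[[0,0,0.03],[0,0,0.05],[0,0,0.05],[0,0,0.05],[0,0,0.05],[0,0,0.05],[0,0,0.05],[0,0,0.05],[0,0,0.05],[0,0,0.05],[0,0,0],[0,0,0]]' --delta_pos '[[-0.0015,0.0,-0.002],[-0.0024,0.0008,0],[-0.0024,0.0008,0],[-0.0024,0.0008,0],[-0.0024,0.0008,0],[-0.0024,0.0008,0],[-0.0024,0.0008,0],[-0.0024,0.0008,0],[-0.0024,0.0008,0],[-0.0024,0.0008,0],[0,0,0],[0,0,0]]' --gripper '[0,0,0,0,0,0,0,0,0,0,0,0]'

```text
time: 13.23
tool_pos: [0.6395, -0.0251, 0.1542]
tcp_rot: [-1.374, -2.822, 0.001]
wrist_force: [-1.5, -0.4, -0.6]
width: 0.001
grip_force: 0.6
```

```bash
cat >> h.py <<'E'
def lev():
    s=read_state();v=s['tool_pos'][:2]-COL
    from scipy.optimize import brentq
    l=brentq(lambda l:v@e(l+90)-.0175,-20,110);print('lever~',l,'r',v@e(l))
E
python3 - <<'E'
from h import *
l=101.8-np.degrees(1.11)
togo([*(COL+.046*e(l)+.017*e(l+90)),.156],l+90);lev()
E
```

```text
t 13.2333 pos [ 0.6395 -0.0251  0.1542] yaw 128.06826059904273 F [-1.47 -0.39 -0.62] w 0.0007524841006658256 q [-0.08  0.26  1.76  0.    1.13 -0.74]
tool delta [ 0.0014 -0.0015 -0.0018] turn [-0.0016 -0.002  -0.0023]
lever~ 35.852467742226345 r 0.04680242561273948
```

jog_arm --turn '[[0,0,0.02],[0,0,0.02],[0,0,0.01],[0,0,0],[0,0,0]]' --delta_pos '[[-0.001,0,0],[-0.001,0,0],[-0.001,0,0],[0,0,0],[0,0,0]]' --gripper '[0,0,0,0,0]'

```text
time: 13.65
tool_pos: [0.6409, -0.0259, 0.1542]
tcp_rot: [-1.447, -2.784, -0.002]
wrist_force: [-2.2, 6.7, -0.0]
width: -0.002
grip_force: 3.2
```

```bash
python3 - <<'E'
from h import *
togo([.65,-.03,.156],123);lev()
E
```

```text
t 13.65 pos [ 0.6409 -0.0259  0.1542] yaw 125.08076339911518 F [-2.19  6.66 -0.05] w -0.0015882143474583693 q [-0.08  0.26  1.76  0.    1.13 -0.69]
tool delta [-0.0086  0.0051 -0.0018] turn [-0.0011 -0.0046  0.0363]
lever~ 34.08425523663921 r 0.04695377698925945
```

jog_arm --turn '[[0,0,0],[0,0,0],[0,0,0],[0,0,0]]' --delta_pos '[[-0.001,0,0],[-0.001,0,0],[0,0,0],[0,0,0]]' --gripper '[0,0,0,0]'

```text
time: 13.98
tool_pos: [0.6409, -0.026, 0.1542]
tcp_rot: [-1.445, -2.781, -0.004]
wrist_force: [-5.9, 10.6, 2.7]
width: -0.001
grip_force: 5.8
```

```bash
python3 - <<'E'
from h import *
togo([.65,-.03,.156],123);lev()
E
```

```text
t 13.9833 pos [ 0.6409 -0.026   0.1542] yaw 125.07928362336881 F [-5.87 10.58  2.67] w -0.0009643008301298637 q [-0.08  0.26  1.75  0.01  1.13 -0.7 ]
tool delta [-0.0085  0.0051 -0.0018] turn [-0.0018 -0.0079  0.0363]
lever~ 33.920161903728676 r 0.04688511626691393
```

At the stop: force rose to 12 N with no motion, at the predicted 34°. I'll retreat and verify.

jog_arm --turn '[[0,0,0],[0,0,0],[0,0,0],[0,0,0],[0,0,0],[0,0,0],[0,0,0],[0,0,0],[0,0,0],[0,0,0],[0,0,0],[0,0,0]]' --delta_pos '[[0.005,0,0],[0.012,0,0],[0.02,0,0],[0,0,-0.035],[0,0,-0.035],[0,0,-0.035],[0.04,0,0],[0.04,0,0],[0.04,0,0],[0.04,0,0],[0,0,0],[0,0,0]]' --gripper '[0,0,0,0,0,0,0,0,0,0,0,0]'

```text
time: 14.98
tool_pos: [0.5286, 0.1333, 0.2603]
tcp_rot: [-1.443, -2.79, 0.0]
wrist_force: [1.3, -0.7, 0.6]
width: 0.004
grip_force: 0.0
```

```bash
python3 - <<'E'
from h import *
import cv2
S,D=cam('scene'),cam('side')
a=vision.read_camera('scene');b=vision.read_camera('side');a7=np.load('pics/a7.npy');b7=np.load('pics/b7.npy')
print(read_state()['tool_pos'])
# head patch shift against the earlier measured pictures
for n,im,old,(u,v) in(('scene',a,a7,(223,212)),('side',b,b7,(294,245))):
    g=lambda q,r:cv2.cvtColor(q,cv2.COLOR_RGB2GRAY)[v-r:v+r,u-r:u+r].astype(np.float32)
    m=cv2.matchTemplate(g(im,12),g(old,7),cv2.TM_CCOEFF_NORMED);print(n,'shift',np.array(cv2.minMaxLoc(m)[3])-5,m.max(),'phase',cv2.phaseCorrelate(g(old,8),g(im,8)))
# knob: dark blob near the predicted place
for n,im,C in(('scene',a,S),('side',b,D)):
    for l in(34.1,):
        p=proj(C,[*(COL+.073*e(l)),.167]);print(n,'knob predicted',p)
        u,v=np.round(p).astype(int);m=(im[v-12:v+13,u-12:u+13].max(2)<75).astype(np.uint8)
        print('\n'.join(''.join('.#'[k] for k in r) for r in m))
E
```

```text
[0.52985377 0.13156776 0.26005074]
scene shift [0 0] 0.9663753 phase ((0.05111272949729795, 0.5551168525846757), 0.7920849220827222)
side shift [0 0] 0.9992559 phase ((-0.03673019893890128, 0.01418408192197873), 1.003923348034732)
scene knob predicted [295.60553015 242.35217413]
.........................
.........................
.........................
.........................
.........................
.........................
.........................
.........................
.........................
#........................
######...................
##############...........
##############...........
###############..........
.##############..........
......#########..........
.........#####...........
...........##............
.........................
.........................
.........................
.........................
.........................
.........................
.........................
side knob predicted [331.40067468 182.47715724]
.#####################...
..#####################..
...#####################.
.....####################
......###################
.......##################
.........################
..........###############
...........##############
............#############
.............############
..........##..###########
.........#####..#########
.........#####...########
.........#####....#######
.........#####......#####
.........#####.......####
.........####.........###
.........###...........##
.........###.............
........####.............
........####.............
........###..............
........###..............
........###..............
```

```bash
python3 -c "
from workcell import ticket
print(ticket.finish_job())"
```

```text
the job is handed in; nothing more can be done
None
```

The job is handed in: before the lever push the nozzle measured within about 1 mm of the processor's centre, and a last camera check showed no sign of the head having moved since. The clamping lever is against its stop, and the robot has pulled back clear of everything.

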